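# Set a terrine under the ratchet press

## Robot

A 6-joint arm with a two-finger parallel gripper is mounted at the origin on a cart in front of the work surface, level with it; the furniture and walls round the work are solid. World frame = base frame: x ahead of the robot, y to its left, z up, the work surface at z = 0. Lengths are in m, angles in degrees, forces in N, time in s.
With the tool pointing down it reaches from about 0.4 to 0.825 m from the base axis. Payload 7 kg.
Tool frame: the origin (TCP) lies between the finger pads; the fingertips stand 19 mm ahead of it and the grasp point (between the pads) is the TCP; z points along the fingers, y is the line along which they close (so a half turn about z gives the same grasp; the last joint's range is limited). The gripper opens to 88 mm and grips with 3 to 60 N. Pads are 19 mm wide; open, the fingers measure 130 mm over their backs; the gripper's body (78 mm by 193 mm) begins 47 mm behind the grasp point.
Start: joints at [85.548, 20.546, 0.682, 0, -70.136, -16.507], TCP at [0.241, 0.63, 0.246] pointing down, gripper open.
Joint ranges: [-176.03, 176.03], [-82.01, 121.73], [-58.28, 71.71], [-173.87, 95.51], [-174.79, -0.11], [-173.66, 173.66]. Speed limits (degrees/s): [136.94, 136.94, 172.46, 180, 180, 180].

## Interface

Orientations are given as [roll, pitch, yaw] about the fixed x, y, z axes, in that order (R = Rz(yaw) Ry(pitch) Rx(roll)).
In Python, from plant import r gives the robot as it stands. The module is installed in compiled form; this text tells all that it offers.
- The arm moves only by the shell command python3 -m pendant 'ROWS' [OPENING] [FORCE]. ROWS is JSON, a list of rows, each a list of 6 numbers: the shift along the tool's x, y, z in mm, then the turn, a rotation vector about the tool's x, y, z in rad. In form: [[tx, ty, tz, wx, wy, wz], ...]. A call has 1 to 20 rows; each row is the pose to reach, as a shift and turn from the pose commanded when the call began, along the tool's axes at that moment; what a row does not reach only later rows make up. A row lasts 1/8 s, in which the tool goes at most 62.5 mm and 10.7 degrees, less where a joint would pass 70% of its speed; a pose out of reach is approached as far as the arm can. A call with a gripper value outside its range is refused whole. OPENING is the finger opening in mm, from 0 to 87.6, set as the call begins (- or left out, the last holds). The fingers move at their own pace and stop on an object; FORCE is the grip in N (left out, the last holds). Time passes only in rows, so rows that repeat a pose let the fingers close. It gives the time, the measured TCP pose, the force, the opening and the grip force at its end, in the units of the state.
- r.get_state(): the state, without advancing time (a new reading comes with each control period).
- r.capture(name): name is "scene" or "side" or "wrist"; returns the picture (480x640x3 uint8, red, green, blue); there is no depth.
- r.camera_params(name): a dict with "mtx" (3x3 intrinsics, pixels), "distortion" ([k1, k2, p1, p2, k3] as OpenCV has them; the pictures are not rectified), "rvec" (rotation vector, rad) and "tvec" (3), from world to camera coordinates, as OpenCV has them; the wrist camera has in their place "mount" (4x4, takes a point from camera to tool coordinates, whose origin is the TCP and whose axes are the flange's). Camera axes: x right, y down, z forward; pixel columns grow to the right and rows downward; lengths in m; the calibration is good to about 2 mm. A picture is of the moment at which its call begins: read the wrist's pose just before it. camera_params takes no time and is no camera call.
- r.close_job(): hands the job in; it is judged then, once.
The state is a dict: "time_s": time; "joints": joint angles; "qd": joint speeds; "joint_torque": joint torques, N m; "tcp_pos": TCP position; "eef_rot": TCP orientation; "contact_force": force on the tool from outside, world axes, zero at the start; "moment": the same for the moment, N m; "gripper_width": finger opening in m; "gripper_force": force on a finger pad.
Only numpy, scipy, OpenCV 4.12 (cv2) and the standard library are available. Lean on these libraries where they do the work, as an engineer would, in place of code of your own. Each camera call takes 0.05 s, during which the arm holds its last target. There are 200 camera calls.

## Task

Slide the terrine mould into the lever press until it is fully home against the end stop, squarely under the raised pressing foot, keeping it upright. Then push the press's lever down, click by click, until the foot bears firmly on the board in the mould without crushing it, and let go so that the ratchet alone keeps the terrine under pressure. Leave the other things where they stand.

Things in the scene. Friction and masses are not known exactly. Their poses are not given: they have to be found in the camera images.
- mould: White ceramic loaf mould, open on top, 66 (x) x 190 (y) x 66 mm high, 0.5 to 0.9 kg; origin under its middle, z up. It holds a terrine covered by a loose-fitting wooden board, 50 x 174 mm, whose flat top lies anywhere from 9 to 34 mm below the rim: how deep is not told. A lug 24 mm wide (x), 14 mm thick (z 48 to 62 mm), stands out 36 mm at each end (y).
- lug (a point): Point on top of the mould's left (+y) lug, on its centre line, 62 mm up and 115 mm from the mould's middle along its +y: pinch the lug across its 24 mm width here, from above, and slide the mould with it. It turns with the mould.
- bed (a point): Point on the worktop where the mould's middle belongs. Frame of the press, which is screwed down: z up, -x the side of the lever's handle. Two rails 14 mm high, 37 mm either side of the bed's y axis, with flared mouths at y = +80 mm, take the mould from its +y side; it slides towards -y, lying along the bed's y, until its end meets the stop (26 mm high) at y = -95 mm.
- handle (a point): Point on top of the lever's round wooden grip (28 mm thick), at the middle of its length of 95 mm. The lever's hinge pin runs along the bed's y at x = +130, z = 125 mm of the bed; this point is 290 mm from it towards -x. Push the grip down from above; the place touched may slide along it.
- lever (a joint): Angle of the press's lever (rad): 0 raised to its top stop, 0.6 level, at most 0.82. A spring lifts it again until, from 0.28 on, a pawl drops behind a tooth every 0.026 rad and keeps it from rising; it can then only go further down. Bare, it takes 3 to 8 N at the grip, clicks included. With the foot on the board the push grows by some 0.7 N per mm; 17 to 22 N at mid-grip is firm, over 25 N too much.
- foot: Flat steel pressing foot, 40 (x) x 90 (y) mm, hung level from the lever 130 mm from the hinge, so over the bed; origin under its middle. Its coil spring (3 N per mm, 20 mm travel) gives once it meets the board; after release the foot should bear on the board with 8 to 42 N. Its underside is 35 mm above the worktop when the lever is level, and sinks about 3.3 mm for each tooth.
- tumbler: Drinking glass, 76 mm wide, 86 mm high, standing; origin under its middle. Not to be moved.
- salt_shaker: Glass salt shaker, 44 mm wide, 90 mm high, standing; origin under its middle. Not to be moved.
- pepper_mill: Dark wooden pepper mill, 58 mm wide, 150 mm high, standing; origin under its middle. Not to be moved.
- teaspoon: Teaspoon, 137 mm long, lying along its x; origin under its middle. Not to be moved.
- foil_parcel_1: Crumpled foil parcel, 65 x 64 x 68 mm; origin under its middle. Not to be moved.
- foil_parcel_2: Crumpled foil parcel, 42 x 66 x 59 mm; origin under its middle. Not to be moved.

How it is judged (in metres and radians):
On the way:
1. the mould stands fully home in the press, the lever still up (horizontal distance between mould and bed below 0.01 m and angle between the y axis of mould and the y axis of bed, either way round below 0.1 rad and value of joint lever below 0.1 rad), for 0.2 s.
At the end, for the whole second after the job is handed in: The mould's middle is within 10 mm of the middle of the bed and square to it within 0.1 rad; the foot, held by the ratchet alone, presses on the board with 8 to 42 N; the mould is at rest (horizontal distance between mould and bed below 0.01 m and angle between the y axis of mould and the y axis of bed, either way round below 0.1 rad and contact force between foot and mould between 8 and 42 N and linear speed of mould below 0.01 m/s); the robot touches nothing.
It fails at once if the board is crushed: the foot bears on it with more than 60 N (contact force between foot and mould above 60 N).
It fails at once if the mould is tipped (angle between mould's own z axis and vertical above 0.35 rad).
It fails at once if another thing is shifted by more than 30 mm (distance of any of tumbler, salt_shaker, pepper_mill, teaspoon, foil_parcel_1, foil_parcel_2 from where it was at the start of the episode above 0.03 m).
It also fails if it takes over 67 s, if anything falls off the work surface, if the arm or the gripper's body presses on something with over 40 N, if the wrist force passes 120 N, or if a joint passes its speed limit or range.

## Working session

There is one attempt and no reset: what is moved stays moved. The work goes in short steps, Python scripts to look and compute and a shell command to move; the robot and the scene stay as the last step left them, time stands still between calls to the robot, and variables do not carry over. Pictures are saved under pics/ and viewed, at most 10 in all, crops included, and the job is handed in when it is done.

```bash
mkdir -p pics; python3 - <<'E'
from plant import r
import cv2,json
for n in("scene","side"):
    cv2.imwrite(f"pics/{n}0.png",r.capture(n)[:,:,::-1]); p=r.camera_params(n); print(n,p)
print(r.camera_params("wrist")); print(r.get_state())
E
```

```text
scene {'mtx': array([[506.00348507,   0.        , 313.64125491],
       [  0.        , 506.00348507, 234.37958348],
       [  0.        ,   0.        ,   1.        ]]), 'distortion': array([-0.06205679,  0.        ,  0.        ,  0.        ,  0.        ]), 'rvec': array([ 0.66970036, -2.3941464 ,  1.45207542]), 'tvec': array([0.4964141 , 0.29873144, 1.38586853])}
side {'mtx': array([[464.72137798,   0.        , 319.08267199],
       [  0.        , 464.72137798, 238.97232061],
       [  0.        ,   0.        ,   1.        ]]), 'distortion': array([-0.07378474,  0.        ,  0.        ,  0.        ,  0.        ]), 'rvec': array([ 1.8161292 ,  1.65676185, -0.73158146]), 'tvec': array([-0.06365051, -0.26396157,  1.73200537])}
{'mtx': array([[349.26760479,   0.        , 319.2524855 ],
       [  0.        , 349.26760479, 240.54813638],
       [  0.        ,   0.        ,   1.        ]]), 'distortion': array([-0.04509647,  0.        ,  0.        ,  0.        ,  0.        ]), 'mount': array([[ 1.02561834e-03, -9.58246005e-01, -2.85943249e-01,
         7.74129424e-02],
       [ 9.99999470e-
[... 220 characters left out ...]
0000000e+00]])}
{'time_s': 0.1, 'joints': array([ 8.55492931e+01,  2.05869112e+01,  6.38868424e-01, -1.72013796e-02,
       -7.01360726e+01, -1.65082260e+01]), 'qd': array([-0.05256249, -0.12593122,  0.09266328,  0.07465291,  0.05757088,
       -0.02949596]), 'joint_torque': array([-1.08256121e-03, -5.84162378e+01,  2.93748379e+01,  7.01537713e+00,
        1.01253827e-02, -5.06592801e-05]), 'tcp_pos': array([0.24131139, 0.62995119, 0.24472161]), 'eef_rot': array([ 1.79914757e+02, -8.39905347e-03, -2.09647834e+01]), 'contact_force': array([-0.00848782,  0.25866159, -0.01662186]), 'moment': array([0.03543136, 0.04189656, 0.03608422]), 'gripper_force': 0.0, 'gripper_width': 0.08742193906404463}
```

View pics/scene0.png

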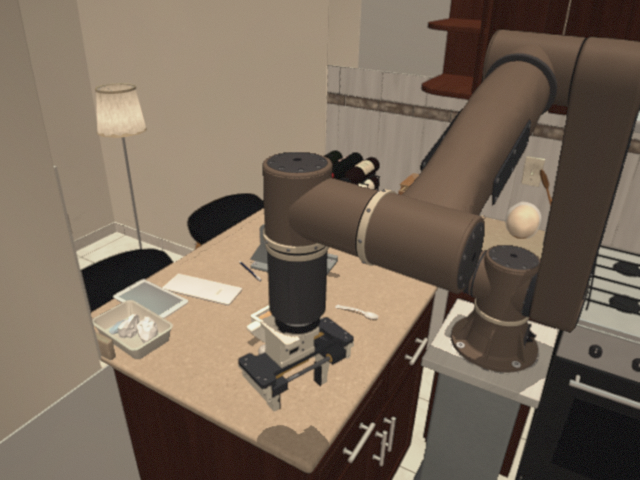

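View pics/side0.png

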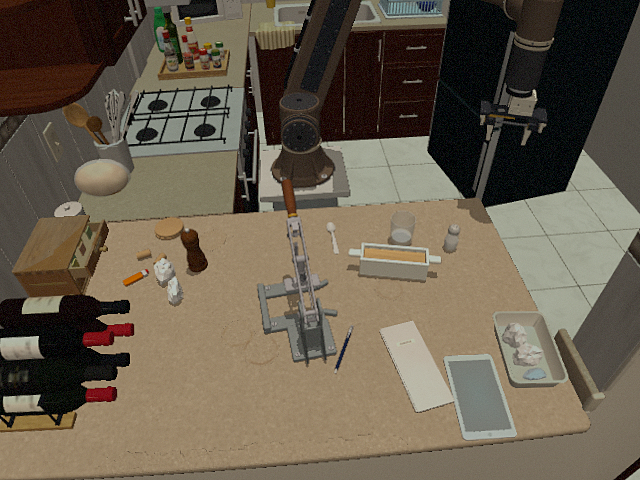

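The side view shows the press at about (300,310), its lever pointing at the robot with the grip at (289,198). The mould is at (395,262), with lugs at (355,252) and (436,260). The tumbler is at (402,228), the shaker at (452,238) and the spoon at (333,237). In the scene view the arm hides most of this.

```bash
python3 - <<'E'
import cv2
i=cv2.imread("pics/side0.png")[170:370,240:480]
cv2.imwrite("pics/crop0.png",cv2.resize(i,None,fx=3,fy=3,interpolation=cv2.INTER_CUBIC))
E
cat > h.py <<'E'
import numpy as np,cv2
from plant import r
from scipy.spatial.transform import Rotation as R
def cam(n,st=None):
    p=r.camera_params(n)
    if n=="wrist":
        st=st or r.get_state(); T=np.eye(4); T[:3,:3]=R.from_euler("xyz",st["eef_rot"],degrees=True).as_matrix(); T[:3,3]=st["tcp_pos"]
        W=T@p["mount"]; return p,W[:3,:3],W[:3,3]
    Rm=cv2.Rodrigues(p["rvec"])[0]; return p,Rm.T,-Rm.T@p["tvec"]
def ray(c,uv):
    p,A,o=c; q=cv2.undistortPoints(np.float64([[uv]]),p["mtx"],p["distortion"])[0,0]
    return o,A@np.array([q[0],q[1],1])
def plane(c,uv,z):
    o,d=ray(c,uv); return o+d*(z-o[2])/d[2]
def proj(c,P):
    p,A,o=c; Rm=A.T
    return cv2.projectPoints(np.float64(P).reshape(-1,3),cv2.Rodrigues(Rm)[0],-Rm@o,p["mtx"],p["distortion"])[0][:,0]
E
```

```text
(no output)
```

View pics/crop0.png

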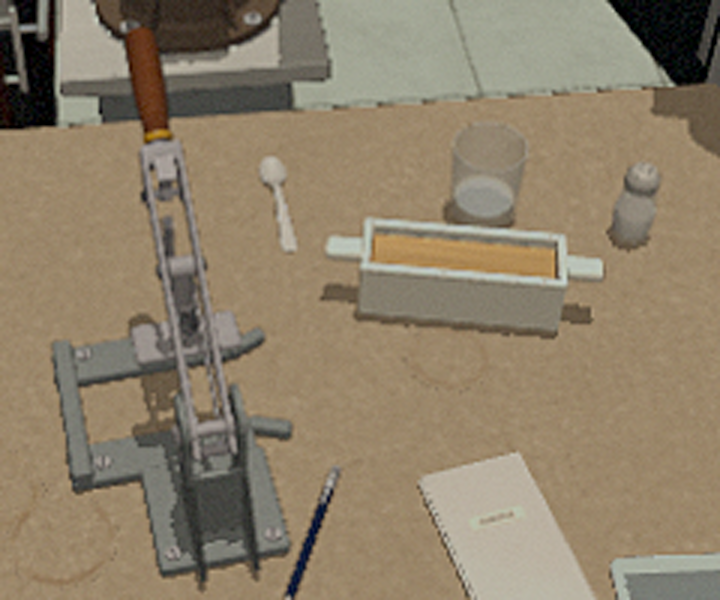

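The crop shows the mould rim corners at (365,220), (566,236), (562,285) and (362,268), and the stop bar from (60,345) to (80,485). The rail mouths are at (262,335) and (288,430), and the grip runs from (140,30) to (155,135).

```bash
python3 - <<'E'
from h import *
c=cam("side"); f=lambda u,v,z:plane(c,(240+u/3,170+v/3),z)
print("cam",c[2])
m=np.array([f(u,v,.066) for u,v in[(365,220),(566,236),(562,285),(362,268)]]); print(m.round(3)); print("mould",m.mean(0))
d=(m[1]+m[2]-m[0]-m[3])/2; print(np.linalg.norm(d),np.degrees(np.arctan2(d[1],d[0])))
print("lug",m.mean(0)+d/np.linalg.norm(d)*.115, "tip chk",f(602,262,.062),f(327,242,.062))
for n,u,v,z in[("stop outer top far",54,345,.026),("far inner",76,343,.026),("near",72,482,.026),("near inner",90,478,.026),("flareF",262,335,.014),("flareN",290,430,.014),("plate c1",163,574,0),("plate c2",288,548,0),("spoon",267,157,.005),("spoon2",290,250,.0),("tumbler",482,222,0),("shaker",630,245,0),("grip far",140,30,.30),("grip near",155,135,.26)]: print(n,f(u,v,z).round(3))
E
```

```text
cam [ 1.43931757 -0.03753765  1.00026275]
[[0.489 0.148 0.066]
 [0.53  0.334 0.066]
 [0.592 0.314 0.066]
 [0.552 0.135 0.066]]
mould [0.540705   0.23285275 0.066     ]
0.18746716343662337 77.41298819261436
lug [0.56576603 0.34508886 0.066     ] tip chk [0.56354596 0.36069021 0.062     ] [0.51067653 0.10794567 0.062     ]
stop outer top far [ 0.583 -0.154  0.026]
far inner [ 0.582 -0.134  0.026]
near [ 0.738 -0.138  0.026]
near inner [ 0.735 -0.122  0.026]
flareF [0.579 0.039 0.014]
flareN [0.692 0.053 0.014]
plate c1 [ 0.818 -0.066  0.   ]
plate c2 [0.803 0.039 0.   ]
spoon [0.319 0.069 0.005]
spoon2 [0.457 0.079 0.   ]
tumbler [0.437 0.28  0.   ]
shaker [0.485 0.422 0.   ]
grip far [ 0.479 -0.053  0.3  ]
grip near [ 0.57  -0.046  0.26 ]
```

```bash
python3 -m pendant '[[200,170,-175,0,0,0.6],[507,427,-175,0,0,1.38],[507,427,-175,0,0,1.38],[507,427,-175,0,0,1.38],[507,427,-175,0,0,1.38],[507,427,-175,0,0,1.38],[507,427,-175,0,0,1.38],[507,427,-175,0,0,1.38],[507,427,-175,0,0,1.38],[507,427,-175,0,0,1.38],[507,427,-175,0,0,1.38],[507,427,-175,0,0,1.38],[507,427,-175,0,0,1.38],[507,427,-175,0,0,1.38],[507,427,-175,0,0,1.38],[507,427,-175,0,0,1.38],[507,427,-175,0,0,1.38]]' 50
python3 - <<'E'
from h import *
s=r.get_state(); i=r.capture("wrist"); np.save("w1.npy",np.r_[s["tcp_pos"],s["eef_rot"]]); cv2.imwrite("pics/w1.png",i[:,:,::-1])
print(s["tcp_pos"],s["eef_rot"],s["joints"])
E
```

```text
time_s: 2.22
tcp_pos: [0.562, 0.0507, 0.4207]
eef_rot: [-180.0, 0.0, -100.0]
contact_force: [0.3, -0.7, 0.4]
gripper_width: 0.05
gripper_force: 0.0
[0.5620308  0.05068875 0.42065357] [-1.79992527e+02  7.34270189e-03 -9.99783638e+01] [ 2.50220542e+01  6.42928533e+00  4.33818277e+00 -1.72932876e-03
 -8.78985640e+01 -3.50003552e+01]
```

View pics/w1.png

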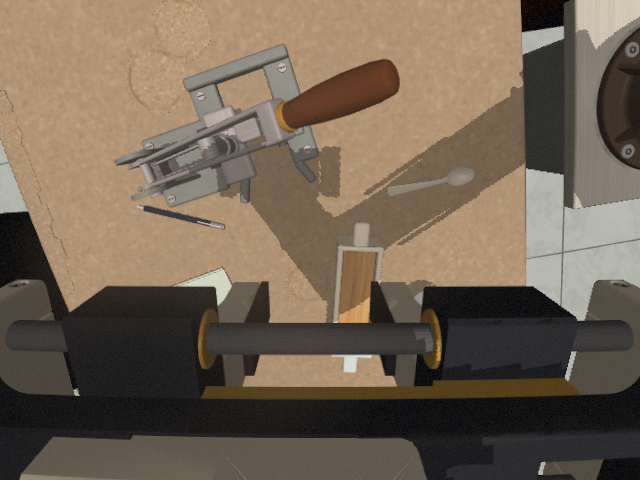

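The wrist view shows the stop bar from (186,82) to (286,48), the rail mouths at (245,200) and (312,180), and the mould at (358,302) with lugs at (362,228) and (350,366).

```bash
python3 - <<'E'
import cv2
i=cv2.imread("pics/w1.png")
a=cv2.resize(i[30:220,130:330],None,fx=2.9,fy=2.9,interpolation=cv2.INTER_CUBIC)
b=cv2.resize(i[210:385,320:394],None,fx=2.9,fy=2.9,interpolation=cv2.INTER_CUBIC)
b=cv2.copyMakeBorder(b,0,a.shape[0]-b.shape[0],0,0,cv2.BORDER_CONSTANT)
o=cv2.hconcat([a,b]);print(a.shape,o.shape);cv2.imwrite("pics/crop1.png",o)
E
```

```text
(551, 580, 3) (551, 795, 3)
```

View pics/crop1.png

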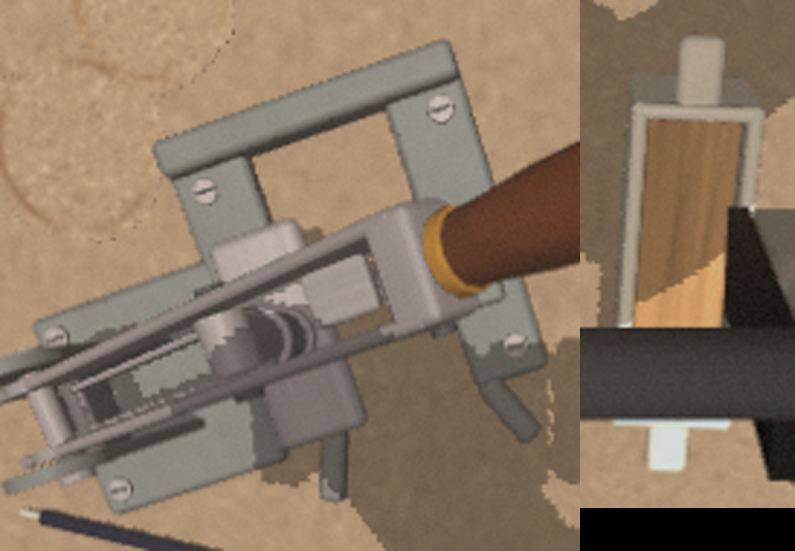

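The crop shows the stop's inner edge running from (166,168) to (456,68). The rail inner edges start at (250,158) and (388,108). The mould's lug tip centres are at (703,38) and (668,470), and the rim's top corners at (634,105) and (762,110).

```bash
python3 - <<'E'
from h import *
w=np.load("w1.npy"); c=cam("wrist",dict(tcp_pos=w[:3],eef_rot=w[3:]))
a=lambda u,v,z:plane(c,(130+u/2.9,30+v/2.9),z)
b=lambda u,v,z:plane(c,(320+(u-580)/2.9,210+v/2.9),z)
an=lambda d:np.degrees(np.arctan2(d[1],d[0]))
t1,t2=b(703,38,.062),b(668,470,.062); print("lugtips",t1,t2,np.linalg.norm(t2-t1),"yaw",an(t2-t1)-90,"mid",(t1+t2)/2,"lugpt",(t1+t2)/2+(t2-t1)/np.linalg.norm(t2-t1)*.115)
k1,k2=b(634,105,.066),b(762,110,.066); print("rim end",k1,k2,np.linalg.norm(k1-k2),"yaw",an(k1-k2))
s1,s2=a(166,168,.026),a(456,68,.026); print("stop",s1,s2,np.linalg.norm(s1-s2),"yaw",an(s1-s2))
o1,o2=a(157,145,.026),a(447,42,.026);print("stop outer",o1,o2,"yaw",an(o1-o2))
for z in(0.,.014): 
    r1,r2,r3,r4=a(250,158,z),a(270,222,z),a(388,108,z),a(462,335,z); print(z,"rails",r1,r3,"yaw",an(r2-r1)-90,an(r4-r3)-90, np.linalg.norm(r1-r3))
q=[a(*p,.014) for p in[(205,190),(441,108),(515,345),(55,335),(120,490)]]; print("screws",np.round(q,4)); print(an(q[0]-q[1]),an(q[2]-q[1])-90,an(q[4]-q[3])-90)
sm=(s1+s2)/2; th=np.radians(an(s1-s2)); print("bed",sm[:2]+.095*np.array([-np.sin(th),np.cos(th)]))
E
```

```text
lugtips [0.50737884 0.10511675 0.062     ] [0.5625955  0.35832989 0.062     ] 0.2591635988604582 yaw -12.301568973360688 mid [0.53498717 0.23172332 0.062     ] lugpt [0.55948874 0.34408289 0.062     ]
rim end [0.54737388 0.13295909 0.066     ] [0.48305267 0.14692245 0.066     ] 0.06581940255737714 yaw -12.248173358239141
stop [ 0.72322754 -0.12604461  0.026     ] [ 0.57336335 -0.14434236  0.026     ] 0.1509770891674597 yaw 6.9611055735100775
stop outer [ 0.72483227 -0.13716711  0.026     ] [ 0.57538005 -0.15635261  0.026     ] yaw 7.315175308728335
0.0 rails [ 0.68745172 -0.12747067  0.        ] [ 0.61227073 -0.13786321  0.        ] yaw 4.773186865616935 7.46261115571339 0.07589589092351717
0.014 rails [ 0.68396568 -0.12494472  0.014     ] [ 0.61066379 -0.13507752  0.014     ] yaw 4.773186865617021 7.462611155713404 0.07399892708379865
screws [[ 0.7103 -0.1144  0.014 ]
 [ 0.5848 -0.1304  0.014 ]
 [ 0.5694 -0.0113  0.014 ]
 [ 0.8076 -0.0597  0.014 ]
 [ 0.7968  0.0263  0.014 ]]
7.251225926220556 7.367331242941987 7.163636176540152
bed [ 0.63678187 -0.04089376]
```

```bash
python3 -m pendant '[[-288,53,130,0,0,0.04],[-288,53,130,0,0,0.04],[-288,53,130,0,0,0.04],[-288,53,150,0,0,0.04],[-288,53,200,0,0,0.04],[-288,53,260,0,0,0.04],[-288,53,290,0,0,0.04],[-288,53,290,0,0,0.04],[-288,53,290,0,0,0.04],[-288,53,290,0,0,0.04]]' 50
python3 - <<'E'
from h import *
s=r.get_state(); i=r.capture("wrist"); cv2.imwrite("pics/w2.png",i[:,:,::-1])
c=cam("wrist",s); print(s["tcp_pos"],s["eef_rot"],s["joints"]); print(proj(c,[[.5595,.344,.062],[.5626,.3583,.062],[.535,.2317,.066]]))
E
```

```text
time_s: 3.52
tcp_pos: [0.5616, 0.3437, 0.1338]
eef_rot: [-179.8, 0.2, -102.3]
contact_force: [-0.3, 0.4, 0.7]
gripper_width: 0.0499
gripper_force: 0.0
[0.56161582 0.34370364 0.1337988 ] [-179.83855618    0.20619749 -102.32203458] [ 4.84245412e+01  2.37335468e+01 -9.90610695e+00  4.83015157e-02
 -5.61015622e+01 -6.07737146e+01]
[[322.49508964 262.32132089]
 [322.44584699 283.24512886]
 [323.22463557  66.01790516]]
```

View pics/w2.png

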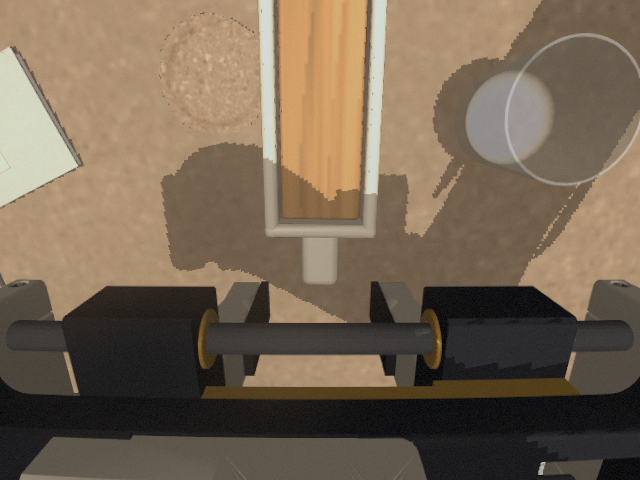

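The lug is centred between the fingers at u=320, with its tip at v=284, which matches the prediction. I'll descend and grip.

```bash
python3 -m pendant '[[0,0,40,0,0,0],[0,0,70,0,0,0],[0,0,78,0,0,0],[0,0,78,0,0,0]]' 50 50
python3 -m pendant '[[0,0,0,0,0,0],[0,0,0,0,0,0],[0,0,0,0,0,0],[0,0,0,0,0,0],[0,0,0,0,0,0]]' 0 50
```

```text
time_s: 4.08
tcp_pos: [0.5608, 0.3434, 0.0539]
eef_rot: [-179.9, 0.1, -102.3]
contact_force: [1.3, -0.8, 0.5]
gripper_width: 0.0501
gripper_force: 0.0
time_s: 4.7
tcp_pos: [0.5605, 0.3434, 0.0533]
eef_rot: [-180.0, 0.0, -102.3]
contact_force: [-0.1, 0.2, 6.1]
gripper_width: 0.0235
gripper_force: 50.0
```

```bash
python3 -m pendant '[[5,-4,-1,0,0,-0.028],[10,-8,-1,0,0,-0.057],[16,-13,-1,0,0,-0.085],[21,-17,-1,0,0,-0.114],[26,-21,-1,0,0,-0.142],[31,-25,-1,0,0,-0.17],[37,-29,-1,0,0,-0.199],[42,-33,-1,0,0,-0.227],[47,-38,-1,0,0,-0.256],[52,-42,-1,0,0,-0.284],[57,-46,-1,0,0,-0.313],[62,-50,-1,0,0,-0.341],[62,-50,-1,0,0,-0.341],[62,-50,-1,0,0,-0.341]]'
python3 - <<'E'
from h import *
s=r.get_state(); i=r.capture("wrist"); np.save("w3.npy",np.r_[s["tcp_pos"],s["eef_rot"]]); cv2.imwrite("pics/w3.png",i[:,:,::-1])
print(s["tcp_pos"],s["eef_rot"],s["moment"])
E
```

```text
time_s: 6.45
tcp_pos: [0.5955, 0.271, 0.0533]
eef_rot: [179.9, -0.1, -82.8]
contact_force: [-0.5, -2.5, 1.7]
gripper_width: 0.0235
gripper_force: 50.0
[0.5954598  0.27098495 0.05331927] [ 1.79941345e+02 -6.52444100e-02 -8.27921816e+01] [-0.88948453  0.14508749  0.02192176]
```

View pics/w3.png

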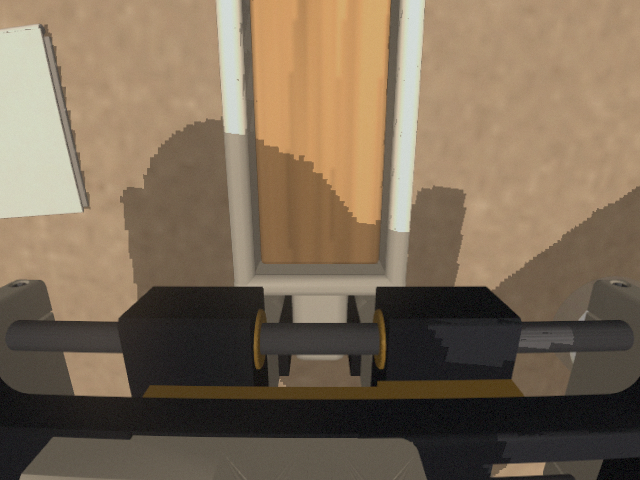

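```bash
python3 -m pendant '[[8,-1,0,0,0,0],[16,-1,0,0,0,0],[24,-1,0,0,0,0],[32,-1,0,0,0,0],[40,-1,0,0,0,0],[48,-1,0,0,0,0],[54,-1,0,0,0,0],[60,-1,0,0,0,0],[66,-1,0,0,0,0],[72,-1,0,0,0,0],[78,-1,0,0,0,0],[84,-1,0,0,0,0],[90,-1,0,0,0,0],[90,-1,0,0,0,0]]'
python3 - <<'E'
from h import *
s=r.get_state(); cv2.imwrite("pics/s4.png",cv2.resize(r.capture("side")[210:370,230:470,::-1],None,fx=3,fy=3,interpolation=cv2.INTER_CUBIC))
E
```

```text
time_s: 8.25
tcp_pos: [0.6079, 0.1816, 0.0534]
eef_rot: [180.0, -0.0, -82.8]
contact_force: [0.1, -3.3, -2.4]
gripper_width: 0.0234
gripper_force: 50.0
```

View pics/s4.png

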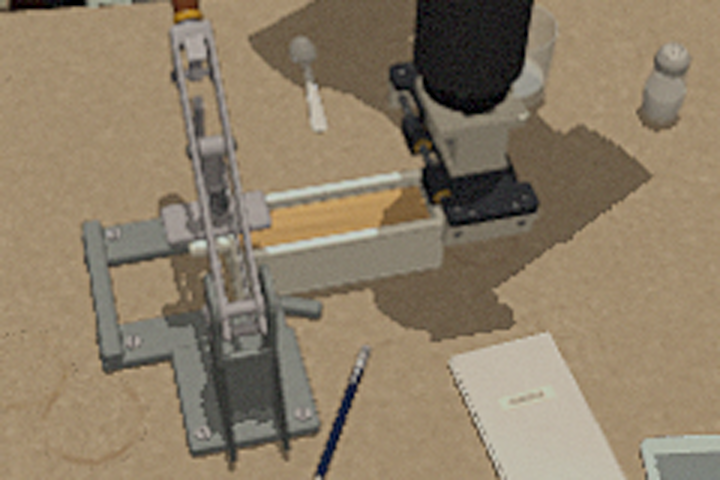

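The mould is square and between the rails, so I'll push on.

```bash
python3 -m pendant '[[8,0,0,0,0,0],[16,0,0,0,0,0],[24,0,0,0,0,0],[32,0,0,0,0,0],[40,0,0,0,0,0],[48,0,0,0,0,0],[56,0,0,0,0,0],[64,0,0,0,0,0],[72,0,0,0,0,0],[80,0,0,0,0,0],[86,0,0,0,0,0],[92,0,0,0,0,0],[97,0,0,0,0,0],[100,0,0,0,0,0],[100,0,0,0,0,0]]'
python3 -m pendant '[[2,0,0,0,0,0],[4,0,0,0,0,0],[6,0,0,0,0,0],[7,0,0,0,0,0],[7,0,0,0,0,0]]'
```

```text
time_s: 10.18
tcp_pos: [0.6205, 0.0829, 0.0535]
eef_rot: [180.0, -0.0, -82.8]
contact_force: [1.0, -1.7, -3.5]
gripper_width: 0.0234
gripper_force: 50.0
time_s: 10.8
tcp_pos: [0.6215, 0.0764, 0.0536]
eef_rot: [180.0, -0.0, -82.8]
contact_force: [-1.4, 0.7, -3.3]
gripper_width: 0.0233
gripper_force: 50.0
```

```bash
python3 -m pendant '[[1,0,0,0,0,0],[2,0,0,0,0,0],[3,0,0,0,0,0],[3,0,0,0,0,0]]'
python3 -m pendant '[[1,0,0,0,0,0],[2,0,0,0,0,0],[3,0,0,0,0,0],[3,0,0,0,0,0]]'
```

```text
time_s: 11.3
tcp_pos: [0.6219, 0.0744, 0.0536]
eef_rot: [-180.0, 0.1, -82.8]
contact_force: [-1.1, 5.5, -1.8]
gripper_width: 0.0237
gripper_force: 50.0
time_s: 11.8
tcp_pos: [0.6224, 0.0742, 0.054]
eef_rot: [-179.9, 0.2, -82.8]
contact_force: [-6.1, 20.3, 1.5]
gripper_width: 0.0235
gripper_force: 50.0
```

The mould is against the stop: 20 N resistance at the predicted place. Next I release, rise, and estimate the board depth from the earlier picture w3.

```bash
python3 -m pendant '[[-2,0,0,0,0,0],[-2,0,0,0,0,0],[-2,0,0,0,0,0],[-2,0,0,0,0,0]]' 45
python3 -m pendant '[[-2,0,-40,0,0,0],[-2,0,-90,0,0,0],[-30,0,-150,0,0,0],[-30,0,-210,0,0,0],[-30,0,-270,0,0,0],[-30,0,-330,0,0,0],[-30,0,-350,0,0,0],[-30,0,-350,0,0,0],[-30,0,-350,0,0,0]]' 0
python3 - <<'E'
from h import *
w=np.load("w3.npy"); c=cam("wrist",dict(tcp_pos=w[:3],eef_rot=w[3:]))
for z in(.032,.038,.044,.05,.056):
    a,b,e=[plane(c,p,z) for p in((259,262),(381,262),(320,263))]
    ax=np.array([.126,-.992]); print(z,"width",np.linalg.norm(a-b).round(4),"end from tcp",((e-w[:3])[:2]@ax).round(4))
s=r.get_state(); cv2.imwrite("pics/w5.png",r.capture("wrist")[:,:,::-1]); np.save("w5.npy",np.r_[s["tcp_pos"],s["eef_rot"]])
c=cam("wrist",s); print(s["tcp_pos"],s["joints"],proj(c,[[.528,-.0547,.289],[.528,-.0547,.303],[.636,-.041,.066],[.765,-.0246,.125]]))
E
```

```text
time_s: 12.3
tcp_pos: [0.622, 0.072, 0.0536]
eef_rot: [180.0, -0.0, -82.8]
contact_force: [0.1, -0.5, -0.3]
gripper_width: 0.0449
gripper_force: 0.0
time_s: 13.42
tcp_pos: [0.6178, 0.1021, 0.4022]
eef_rot: [179.9, -0.0, -82.8]
contact_force: [0.0, 0.6, 0.0]
gripper_width: 0.0002
gripper_force: 0.0
0.032 width 0.0598 end from tcp 0.0186
0.038 width 0.0576 end from tcp 0.0208
0.044 width 0.0554 end from tcp 0.023
0.05 width 0.0531 end from tcp 0.0252
0.056 width 0.0509 end from tcp 0.0275
[0.61780292 0.10206636 0.40220823] [ 2.71999943e+01  1.28537271e+01  9.88896000e+00 -2.92542856e-02
 -8.71421007e+01 -1.99977884e+01] [[484.00563037  34.12454272]
 [494.10205114  27.97276782]
 [318.65106279  82.47538373]
 [201.0297055   75.37384881]]
```

View pics/w5.png

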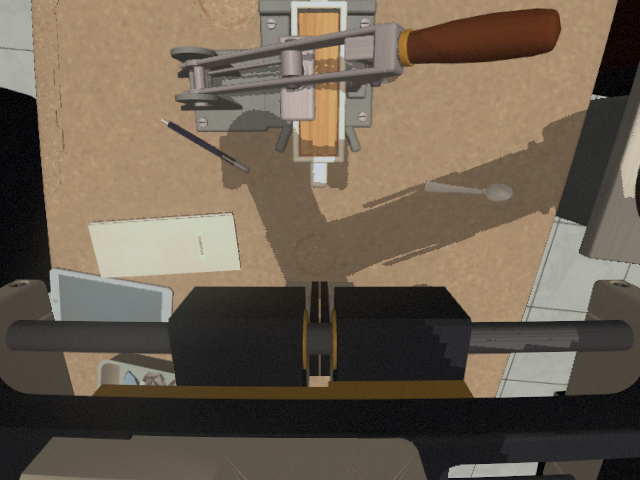

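The mould sits home and square. The board top is at about z=0.057 m, so the foot should meet it at a lever angle near 0.43 rad. The grip's middle is at (482,36), as predicted. I'll go above it with the tool turned 90°.

```bash
python3 -m pendant '[[70,54,0,0,0,-0.4],[144,109,0,0,0,-0.8],[144,109,0,0,0,-1.2],[144,109,0,0,0,-1.571],[144,109,0,0,0,-1.571],[144,109,0,0,0,-1.571],[144,109,0,0,0,-1.571],[144,109,0,0,0,-1.571],[144,109,0,0,0,-1.571],[144,109,30,0,0,-1.571],[144,109,50,0,0,-1.571],[144,109,50,0,0,-1.571]]' 0 10
python3 -m pendant '[[0,0,6,0,0,0],[0,0,12,0,0,0],[0,0,18,0,0,0],[0,0,24,0,0,0],[0,0,30,0,0,0],[0,0,30,0,0,0]]'
```

```text
time_s: 14.98
tcp_pos: [0.5271, -0.0544, 0.3511]
eef_rot: [180.0, 0.3, 7.2]
contact_force: [0.2, -0.0, 1.4]
gripper_width: 0.0004
gripper_force: 0.0
time_s: 15.72
tcp_pos: [0.5284, -0.0543, 0.3235]
eef_rot: [180.0, -0.0, 7.2]
contact_force: [1.4, -0.0, 3.0]
gripper_width: 0.0007
gripper_force: 1.6
```

```bash
python3 -m pendant '[[-6,0,9,0,0,0],[-12,0,18,0,0,0],[-17,0,27,0,0,0],[-22,0,36,0,0,0],[-26,0,45,0,0,0],[-30,0,54,0,0,0],[-33,0,62,0,0,0],[-36,0,70,0,0,0],[-38,0,77,0,0,0],[-40,0,84,0,0,0],[-41,0,90,0,0,0],[-42,0,96,0,0,0],[-42,0,102,0,0,0],[-42,0,102,0,0,0]]'
```

```text
time_s: 17.48
tcp_pos: [0.4858, -0.0597, 0.2208]
eef_rot: [-180.0, 0.1, 7.2]
contact_force: [-1.5, -1.2, 4.7]
gripper_width: 0.0006
gripper_force: 1.9
```

```bash
python3 -m pendant '[[-1,0,4,0,0,0],[-2,0,8,0,0,0],[-2,0,12,0,0,0],[-2,0,12,0,0,0]]'
python3 -m pendant '[[-1,0,3,0,0,0],[-1,0,6,0,0,0],[-1,0,6,0,0,0]]'
python3 -m pendant '[[-1,0,3,0,0,0],[-1,0,6,0,0,0],[-1,0,6,0,0,0]]'
```

```text
time_s: 17.98
tcp_pos: [0.4841, -0.0598, 0.2093]
eef_rot: [-180.0, 0.0, 7.2]
contact_force: [-2.8, -1.4, 4.6]
gripper_width: 0.0005
gripper_force: 2.0
time_s: 18.35
tcp_pos: [0.4834, -0.06, 0.2036]
eef_rot: [180.0, 0.0, 7.2]
contact_force: [-2.7, -1.0, 5.4]
gripper_width: 0.0005
gripper_force: 2.4
time_s: 18.73
tcp_pos: [0.4824, -0.0601, 0.198]
eef_rot: [180.0, 0.0, 7.2]
contact_force: [-3.9, -0.3, 8.2]
gripper_width: 0.0006
gripper_force: 4.0
```

```bash
python3 -m pendant '[[0,0,3,0,0,0],[0,0,5,0,0,0],[0,0,5,0,0,0]]'
python3 -m pendant '[[0,0,2,0,0,0],[0,0,4,0,0,0],[0,0,4,0,0,0]]'
```

```text
time_s: 19.1
tcp_pos: [0.4817, -0.0603, 0.1931]
eef_rot: [180.0, 0.1, 7.2]
contact_force: [-6.6, -0.5, 12.4]
gripper_width: 0.0006
gripper_force: 5.6
time_s: 19.48
tcp_pos: [0.4812, -0.0604, 0.1891]
eef_rot: [180.0, 0.1, 7.2]
contact_force: [-9.6, 0.3, 14.3]
gripper_width: 0.0003
gripper_force: 6.8
```

```bash
python3 -m pendant '[[-2,0,2,0,0,0],[-3,0,4,0,0,0],[-3,0,4,0,0,0]]'
```

```text
time_s: 19.85
tcp_pos: [0.4805, -0.0604, 0.1863]
eef_rot: [180.0, -0.1, 7.3]
contact_force: [-4.4, 0.7, 15.3]
gripper_width: 0.0004
gripper_force: 7.6
```

```bash
python3 -m pendant '[[-1,0,2,0,0,0],[-1,0,3,0,0,0],[-1,0,3,0,0,0]]'
```

```text
time_s: 20.23
tcp_pos: [0.4801, -0.0605, 0.1837]
eef_rot: [180.0, -0.2, 7.3]
contact_force: [-5.2, 0.5, 17.0]
gripper_width: 0.0003
gripper_force: 8.6
```

```bash
python3 -m pendant '[[0,0,1,0,0,0],[0,0,2,0,0,0],[0,0,2,0,0,0]]'
```

```text
time_s: 20.6
tcp_pos: [0.4798, -0.0605, 0.1817]
eef_rot: [180.0, -0.2, 7.3]
contact_force: [-5.1, 0.3, 17.6]
gripper_width: 0.0006
gripper_force: 8.9
```

```bash
python3 -m pendant '[[0,0,1,0,0,0],[0,0,3,0,0,0],[0,0,3,0,0,0]]'
python3 -m pendant '[[0,0,-2,0,0,0],[0,0,-4,0,0,0],[0,0,-4,0,0,0]]'
```

```text
time_s: 20.98
tcp_pos: [0.4795, -0.0605, 0.1787]
eef_rot: [180.0, -0.1, 7.3]
contact_force: [-6.7, 0.6, 20.0]
gripper_width: 0.0005
gripper_force: 9.9
time_s: 21.35
tcp_pos: [0.48, -0.0605, 0.1828]
eef_rot: [180.0, -0.2, 7.3]
contact_force: [-4.1, -0.9, 17.9]
gripper_width: 0.0004
gripper_force: 8.5
```

```bash
python3 -m pendant '[[0,0,-2,0,0,0],[0,0,-3,0,0,0],[0,0,-3,0,0,0]]'
python3 -m pendant '[[0,0,-2,0,0,0],[0,0,-3,0,0,0],[0,0,-3,0,0,0]]'
```

```text
time_s: 21.72
tcp_pos: [0.4799, -0.0604, 0.1845]
eef_rot: [180.0, -0.2, 7.3]
contact_force: [0.6, -1.9, 6.6]
gripper_width: 0.0003
gripper_force: 3.2
time_s: 22.1
tcp_pos: [0.4784, -0.0605, 0.1863]
eef_rot: [-180.0, 0.0, 7.2]
contact_force: [-0.2, 0.4, 0.1]
gripper_width: 0.0004
gripper_force: 0.0
```

The pawl took the load at a tip height about 16 mm past first contact. That is roughly 7 mm of spring, or about 21 N on the board. I'll retreat and check.

```bash
python3 -m pendant '[[0,0,-20,0,0,0],[0,0,-60,0,0,0],[-20,0,-120,0,0,0],[-20,0,-180,0,0,0],[-20,0,-180,0,0,0],[-20,0,-180,0,0,0]]'
python3 - <<'E'
from h import *
cv2.imwrite("pics/s6.png",cv2.resize(r.capture("side")[180:380,230:470,::-1],None,fx=3,fy=3,interpolation=cv2.INTER_CUBIC))
E
```

```text
time_s: 22.85
tcp_pos: [0.4584, -0.0629, 0.366]
eef_rot: [-180.0, 0.0, 7.2]
contact_force: [-0.1, 0.1, -0.6]
gripper_width: 0.0007
gripper_force: 0.0
```

View pics/s6.png

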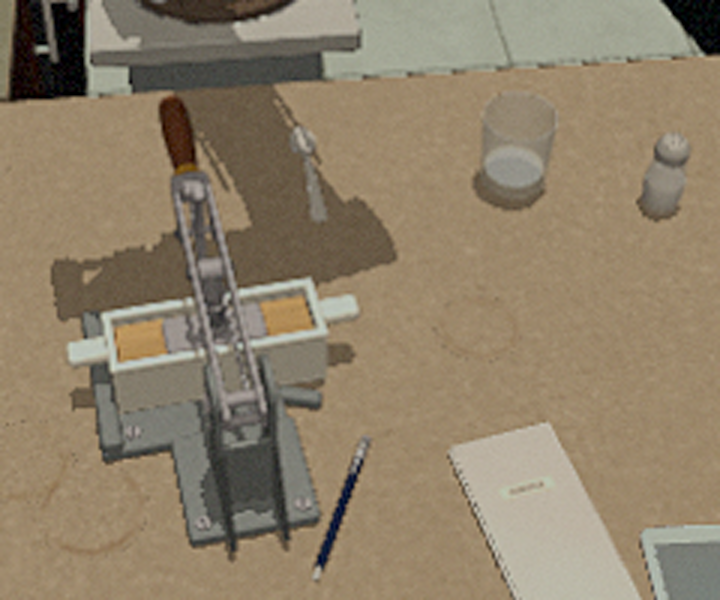

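The lever stays down at (180,130), with the foot on the board at (215,325). The mould is square against the stop, and the tumbler, shaker and spoon have not moved.

```bash
python3 -c "
from plant import r
print(r.close_job())"
```

```text
the job is handed in; nothing more can be done
None
```

The job is handed in with no verdict returned: the mould is home against the stop, I pushed the lever to 20 N, and the ratchet alone now holds the foot on the board at an estimated 21 N; the tumbler, shaker and spoon stand where they were (pepper mill and foil parcels not re-checked).

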